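Release the lid of a dead centrifuge with its key

ROBOT

A 6-joint arm with a two-finger parallel gripper is mounted at the origin on a cart in front of the work surface, level with it; the furniture and walls round the work are solid. World frame = base frame: x ahead of the robot, y to its left, z up, the work surface at z = 0. Lengths are in mm, angles in rad, forces in N, time in s.
With the tool pointing down it reaches from about 350 to 875 mm from the base axis. Payload 4.2 kg.
Tool frame: the origin (TCP) lies between the finger pads; the fingertips stand 11 mm ahead of it and the grasp point (between the pads) lies 8 mm behind it; z points along the fingers, y is the direction in which the jaws open and shut (so a half turn about z gives the same grasp; the last joint's range is limited). The gripper opens to 85 mm and grips with 20 to 120 N. Pads are 22 mm wide; open, the fingers measure 114 mm over their backs; the gripper's body (76 mm by 85 mm) begins 54 mm behind the grasp point. The pads swing forward as they close: fully open they stand 13 mm farther back than shut.
Start: joints at [-1.051, 0.385, 0.008, 0, -1.194, -0.259], TCP at [161.175, -603.839, 205.612] pointing down, gripper open.
Joint ranges: [-3.14, 3.14], [-1.21, 2.06], [-1.07, 1.41], [-3.16, 2.05], [-2.99, -0.16], [-3.1, 3.1]. Speed limits (rad/s): [2.79, 2.79, 3.14, 3.14, 3.14, 3.14].

INTERFACE

Orientations are given as a unit quaternion [x, y, z, w].
In Python, from bench import * gives the robot as it stands. The module is installed in compiled form; this text tells all that it offers.
- The arm moves only by the tool drive_tool, never from a script. Its argument "increments" is a list of rows, each a list of 3 entries, a list of its own where there are three numbers: the gripper command: -1 is shut, 1 is fully open, values between are in proportion, then the shift along the tool's x, y, z scaled (see below), then the turn about the tool's z scaled (see below). In form: [[hand, [tx, ty, tz], turn], ...]. A call has 1 to 20 rows; each row shifts and turns the commanded pose from where the row before left it, along the tool's axes as they then stand; what a row does not reach is not made up. The controller multiplies each number of a shift by 0.3 m and each number of a turn by 2 rad. A row lasts 1/8 s, in which the tool goes at most 62.5 mm and 10.7 degrees, less where a joint would pass 70% of its speed; a pose out of reach is approached as far as the arm can. A call with a number of a shift or a turn outside -1 to 1 is refused whole. A call with a gripper value outside its range is refused whole. The fingers move at their own pace and stop on an object; the grip force is fixed at half the most. Time passes only in rows, so rows that do not move let the fingers close. It gives the time, the measured TCP pose, the force and the opening at its end, in the units of the state.
- read_state(): the state, without advancing time (a new reading comes with each control period).
- get_image(name): name is "side" or "top"; returns the picture (400x640x3 uint8, red, green, blue); there is no depth.
- calibration(name): a dict with "fovy" (degrees; the focal length in pixels is half the picture's height over the tangent of half this angle, whatever the lens; pixels are square), "cx", "cy" (the principal point, pixels), "k1" (the pictures are not rectified: a ray, as slopes to the right and down, at radius r is drawn at 1 + k1 r^2 times it, then the intrinsics apply), "R" (3x3) and "t" (3): a world point X has camera coordinates R X + t. Camera axes: x right, y down, z forward; pixel columns grow to the right and rows downward; lengths in mm; the calibration is good to about 2 mm. A picture is of the moment at which its call begins. calibration takes no time and is no camera call.
- job_done(): hands the job in, once; it reports no verdict.
The state is a dict: "clock": time; "joints": joint angles; "joint_vel": joint speeds; "joint_efforts": joint torques, N m; "position": TCP position; "ee_rot": TCP orientation; "contact_force": force on the tool from outside, world axes, zero at the start; "wrist_torque": the same for the moment, N m; "gripper_width": finger opening in mm.
Only numpy, scipy, OpenCV 4.12 (cv2) and the standard library are available. Lean on these libraries where they do the work, as an engineer would, in place of code of your own. Each camera call takes 0.05 s, during which the arm holds its last target.

TASK

The bench centrifuge has lost power with its lid locked and the samples inside. Take the release key (the one with the flat black wing) out of the wooden block, put it down the release hole in the machine's deck and feel gently, turning it clockwise, for the slot in the latch spindle below until it drops fully home with its collar on the deck; then turn it on clockwise until the hidden bolt lets go and the lid springs up. Take the key out and stand it back in its own hole in the block; never force it against the machine, and leave the other key alone.

Things in the scene. Friction and masses are not known exactly. Their poses are not given: they have to be found in the camera images.
- release_key: steel key, black flat wing, 109 mm long, 0.09 kg, upright in a hole of the block. Origin: middle of the bit's foot; z up the key, x along wing and bit. Flat bit 14 (x) x 5 (y) mm, 17 high; above it a 12 mm round shank; collar 26 mm across, its underside 35 mm above the origin; wing 46 (x) x 10 (y) x 27 mm, its middle 95.5 mm above the origin. Looks the same after a half turn.
- rotor_key: the other key, not for this job: steel, hexagonal shank, round T-bar 75 mm long across its top, 84 mm high; stands in the block's other hole, 76 mm from the release key (which hole holds which key changes). Origin: middle of its foot, z up, x along the T-bar.
- centrifuge: fixed pale grey bench centrifuge, 300 (x) x 220 (y) mm, flat deck 115 mm high, round dark lid 188 mm across on top. Origin: middle of its underside; x runs from its front panel to its back, y to its left, z up. A spring lifts the lid, whose hinge is at the back, once the bolt is withdrawn.
- release_hole (a point): middle of the release hole at deck height, front right of the lid; axes as the centrifuge. Bore 16.4 mm, countersunk to 20.4. The spindle's face lies 22.5 mm below the deck; its slot 14.8 x 5.7 mm takes the bit, collar then on the deck. The slot's unseen angle is anywhere from fore-and-aft (along x) to 72 deg clockwise from above; 4 to 5 N of push is enough to feel it. See lid_front for the turn.
- key_block: fixed beech block 52 (x) x 130 (y) x 42 mm with two upright 17 mm holes, 38 mm deep, at y = -38 and +38 mm. Origin: middle of its underside, z up. A key stands with its collar on the block's top, its foot 7 mm above the bench.
- lid_front (a point): front lip of the lid: 124 mm high while locked, 311 mm when open. Clockwise from above, the spindle turns with slight friction (0.06 N m), meets the bolt 73 deg from fore-and-aft, draws it (0.1 N m) and frees the lid at about 93 deg; it stops at 112 deg. The key in the hand lags up to 10 deg behind. Afterwards the key lifts out at whatever angle it stands.
Mind the look-alikes: they are no part of the job. What is shaped like the release_key but blue or pink is not meant.

How it is judged (in metres and radians):
On the way, in this order (a step that is already met when the one before it is completed fails the run):
1. the key is fully home in the release hole (z of release_key in the frame of release_hole below -0.0325 m and horizontal distance between release_key and release_hole below 0.004 m and angle between release_key's own z axis and vertical below 0.12 rad), for 0.1 s.
2. the bolt has let go and the lid has sprung up (height (world z) of lid_front above 0.2 m), for 0.1 s.
At the end, for the whole second after the job is handed in: the lid's front lip stands above 280 mm; the release key is back within 8 mm of where it stood at the start, upright within 0.1 rad and at rest (under 20 mm/s) (height (world z) of lid_front above 0.28 m and distance of release_key from where it was at the start of the episode below 0.008 m and angle between release_key's own z axis and vertical below 0.1 rad and linear speed of release_key below 0.02 m/s); the robot touches nothing.
It fails at once if the key is forced against the machine with more than 40 N (contact force between release_key and centrifuge above 40 N).
It fails at once if the rotor key is moved by more than 20 mm (distance of rotor_key from where it was at the start of the episode above 0.02 m).
It also fails if it takes over 69 s, if anything falls off the work surface, if the arm or the gripper's body presses on something with over 40 N, if the wrist force passes 120 N, or if a joint passes its speed limit or range.

## Working session

There is one attempt and no reset: what is moved stays moved. The work goes in short steps, Python scripts to look and compute and a tool call to move; the robot and the scene stay as the last step left them, time stands still between calls to the robot, and variables do not carry over. Pictures are saved under pics/ and viewed, and the job is handed in when it is done.

Besides the shell and the picture viewer there is one more tool, called after "Request:" as name(argument=value, ...) on one line, values as JSON. drive_tool: Moves the arm, as the interface text tells. Shifts and turns lie within -1 to 1; 1 stands for 0.3 m of shift or 2 rad of turn. Its arguments: {"type":"object","properties":{"increments":{"type":"array"}},"required":["increments"]}

```bash
mkdir -p pics; python3 - <<'E'
from bench import *
import cv2
for n in("side","top"):
    c=calibration(n);print(n,c)
    cv2.imwrite(f"pics/{n}0.png",get_image(n)[:,:,::-1])
print(read_state())
E
```

```text
side {'fovy': 45.51435092603469, 'cx': 324.8138938810444, 'cy': 201.0276721727701, 'k1': -0.13851088449123644, 'R': array([[ 0.99722617,  0.07441809,  0.00138556],
       [ 0.03835231, -0.49780117, -0.86644278],
       [-0.06378929,  0.86409255, -0.49927446]]), 't': array([-505.20724575,   86.50311832, 1083.51628372])}
top {'fovy': 55.5327311360546, 'cx': 319.44072568364527, 'cy': 197.37361332366424, 'k1': -0.03544546337986014, 'R': array([[ 0.01885587, -0.99952824,  0.02424381],
       [-0.99165203, -0.02178985, -0.1270884 ],
       [ 0.12755672, -0.02164506, -0.99159507]]), 't': array([-11.6235771 , 526.91888134, 935.6294681 ])}
{'clock': 0.1, 'joints': array([-1.05141743e+00,  3.85507845e-01,  6.76493617e-03, -4.02342424e-04,
       -1.19401829e+00, -2.58583270e-01]), 'joint_vel': array([ 0.00011075, -0.00053589,  0.00449701,  0.00253665,  0.00056879,
        0.00127791]), 'joint_efforts': array([-5.67058887e-04, -3.93318486e+01,  1.88928330e+01,  4.19794589e+00,
       -2.62149784e-03, -5.56268333e-06]), 'position': array([ 161.00301405, -603.31533992,  204.61982073]), 'ee_rot': array([-1.29954953e-01,  9.91519395e-01,  9.79960066e-04, -1.99566981e-04]), 'contact_force': array([-0.39416897, -0.40939131, -0.58294241]), 'wrist_torque': array([-0.00319306,  0.02640996, -0.00353014]), 'gripper_width': 85.29684922010235}
```

View pics/side0.png

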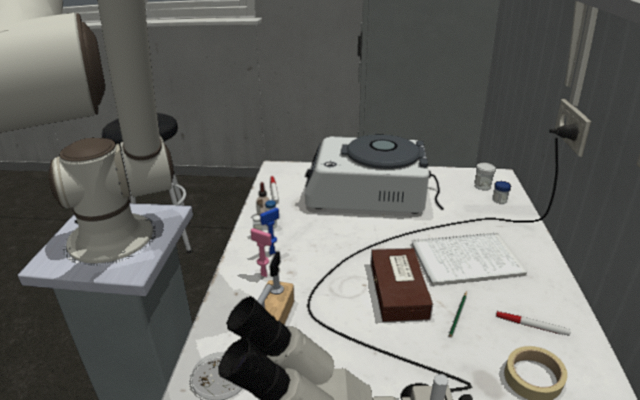

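View pics/top0.png

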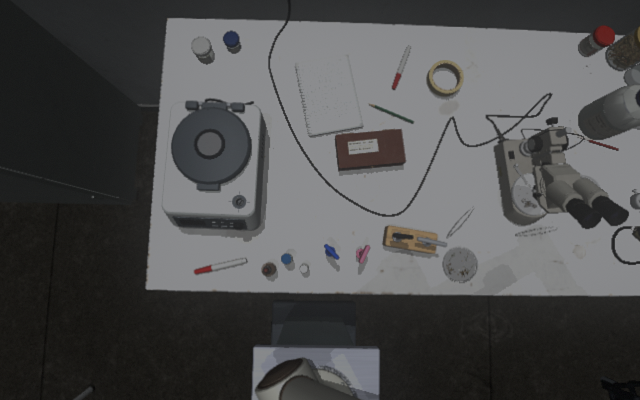

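```bash
python3 - <<'E'
import cv2
a=cv2.imread("pics/top0.png");b=cv2.imread("pics/side0.png")
cv2.imwrite("pics/z1.png",cv2.resize(a[215:270,375:455],None,fx=10,fy=10,interpolation=cv2.INTER_CUBIC))
cv2.imwrite("pics/z2.png",cv2.resize(a[90:235,155:275],None,fx=4,fy=4,interpolation=cv2.INTER_CUBIC))
cv2.imwrite("pics/z3.png",cv2.resize(b[240:330,230:310],None,fx=6,fy=6,interpolation=cv2.INTER_CUBIC))
cv2.imwrite("pics/z4.png",cv2.resize(b[125:220,295:445],None,fx=5,fy=5,interpolation=cv2.INTER_CUBIC))
E
```

```text
(no output)
```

View pics/z1.png

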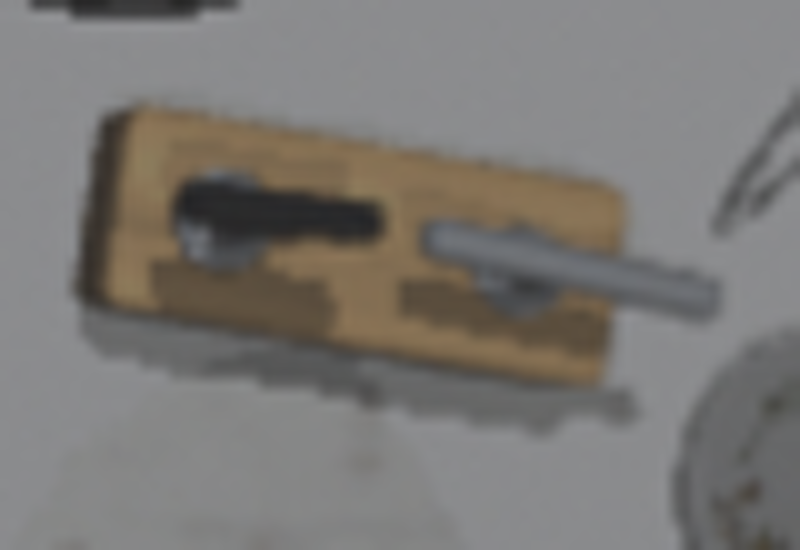

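View pics/z2.png

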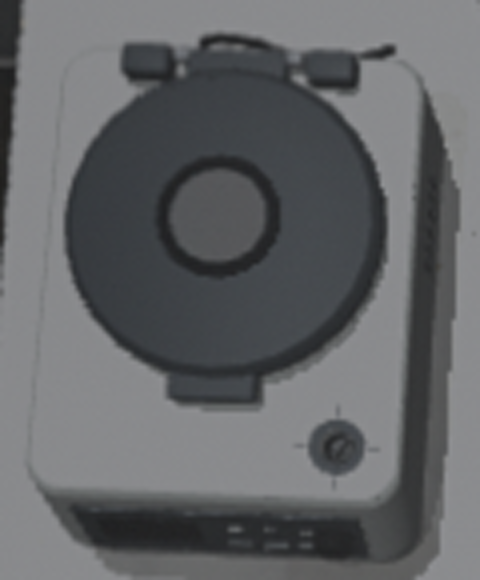

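View pics/z3.png

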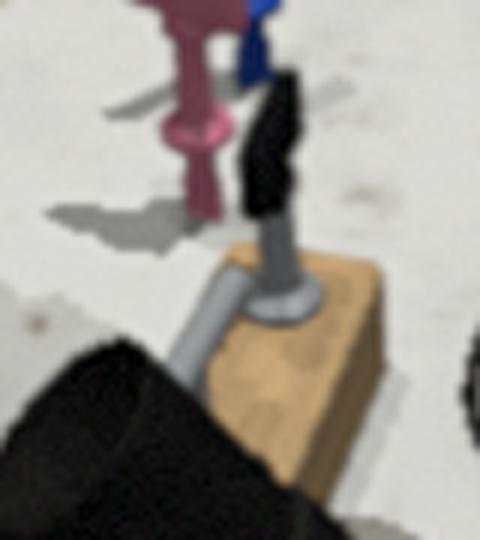

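View pics/z4.png

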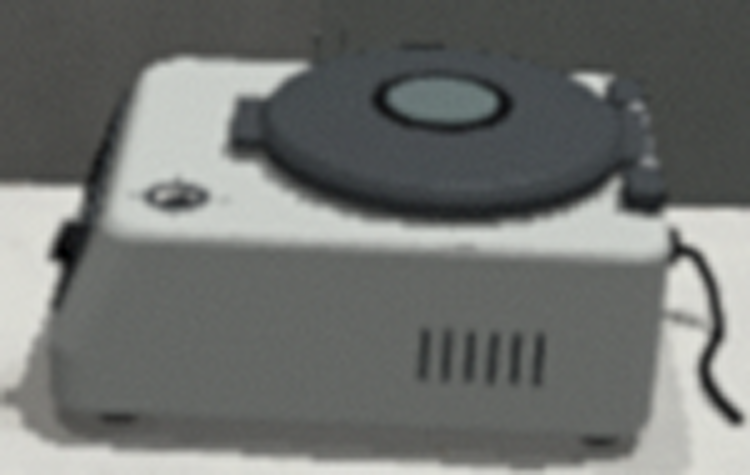

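```bash
cat > h.py <<'E'
from bench import *
import numpy as np, cv2
def K(c):
    f=200/np.tan(np.radians(c["fovy"]/2)); return np.array([[f,0,c["cx"]],[0,f,c["cy"]],[0,0,1.]]), np.array([c["k1"],0,0,0,0.])
def proj(n,P):
    c=calibration(n);k,d=K(c)
    return cv2.projectPoints(np.array(P,float).reshape(-1,3),cv2.Rodrigues(c["R"])[0],c["t"],k,d)[0].reshape(-1,2)
def ray(n,uv):
    c=calibration(n);k,d=K(c)
    s=cv2.undistortPoints(np.array(uv,float).reshape(-1,1,2),k,d).reshape(-1,2)
    D=np.c_[s,np.ones(len(s))]@c["R"]; return -c["R"].T@c["t"],D
def atz(n,uv,z):
    o,D=ray(n,uv); return o+D*((z-o[2])/D[:,2])[:,None]
def tri(uv1,uv2):
    (o1,D1),(o2,D2)=ray("top",[uv1]),ray("side",[uv2]);A=np.zeros((3,3));b=np.zeros(3)
    for o,D in((o1,D1[0]),(o2,D2[0])):
        D=D/np.linalg.norm(D);M=np.eye(3)-np.outer(D,D);A+=M;b+=M@o
    return np.linalg.solve(A,b)
E
python3 - <<'E'
from h import *
np.set_printoptions(precision=1,suppress=True)
z=lambda P,o,f:(np.array(P,float)+.5)/f-.5+np.array(o)
Z1=lambda P:z(P,(375,215),10);Z2=lambda P:z(P,(155,90),4);Z3=lambda P:z(P,(230,240),6);Z4=lambda P:z(P,(295,125),5)
c=atz("top",Z1([[128,105],[622,185],[603,383],[105,305]]),42);print(c,c.mean(0))
print(np.linalg.norm(np.diff(c,axis=0),axis=1))
print("wing ends top",atz("top",Z1([[185,200],[380,222]]),116))
print("collar",atz("top",Z1([[222,219]]),45), atz("side",Z3([[284,298]]),45))
print("hole",atz("top",Z2([[336,447]]),115),atz("side",Z4([[177,196]]),115),tri(Z2([336,447]),Z4([177,196])))
# ticks
t=atz("top",Z2([[336,408],[333,487],[297,445],[377,449]]),115);print(t)
E
```

```text
[[ 459.4 -173.2   42. ]
 [ 441.6 -299.    42. ]
 [ 391.9 -293.2   42. ]
 [ 409.2 -167.3   42. ]] [ 425.5 -233.2   42. ]
[127.   50.  127.2]
wing ends top [[ 433.3 -171.4  116. ]
 [ 429.  -217.1  116. ]]
collar [[ 431.1 -196.2   45. ]] [[ 433.4 -194.8   45. ]]
hole [[503.1 188.6 115. ]] [[504.6 195.  115. ]] [503.9 188.2 118. ]
[[526.  189.7 115. ]
 [479.7 189.3 115. ]
 [503.8 211.3 115. ]
 [502.4 164.8 115. ]]
```

```bash
cat > fit.py <<'E'
from h import *
from scipy.optimize import minimize
def box(x,y,yaw,zc,hx=23,hy=5,hz=13.5):
    c,s=np.cos(yaw),np.sin(yaw)
    return np.array([[x+c*a-s*b,y+s*a+c*b,zc+d] for a in(-hx,hx) for b in(-hy,hy) for d in(-hz,hz)])
def rend(n,P,x0,y0,w,h,S=8):
    q=(proj(n,P)-[x0,y0]+.5)*S-.5
    m=np.zeros((h*S,w*S),np.uint8)
    cv2.fillConvexPoly(m,cv2.convexHull(np.round(q*16).astype(np.int32)),255,cv2.LINE_AA,4)
    return cv2.resize(m,(w,h),interpolation=cv2.INTER_AREA)/255.
E
python3 - <<'E'
from fit import *
np.set_printoptions(precision=2,suppress=True)
a=cv2.imread("pics/top0.png").astype(float).max(2);b=cv2.imread("pics/side0.png").astype(float).max(2)
print(a[228:246,390:416].astype(int)); print(b[250:280,266:284].astype(int))
E
```

```text
[[139 138 135 135 134 133 132 132 133 132 131 128 128 123 123 120 120 125
  125 126 130 130 129 133 133 136]
 [139 135 124 124 123 123 123 127 134 135 132 132 132 133 133 131 131 133
  131 125 126 124 124 132 127 132]
 [138 135 127 126 125 125 124 124 125 124 123 123 125 134 134 133 131 131
  131 133 134 134 134 134 131 125]
 [137 130 129 129 124 127 124 121 120 120 120 124 124 124 124 123 122 122
  122 126 136 136 134 134 134 135]
 [137 129 127 116 103 104 104  94  91  96 105 123 128 127 126 126 124 125
  124 127 137 137 136 136 136 135]
 [137 129 114  72  56  53  55  57  66  75  80 100 117 119 118 118 120 122
  121 127 139 139 138 138 136 134]
 [137 130  90  46  41  43  43  42  44  46  45  49  54  59  60  64  79  93
   95 107 124 126 127 135 134 127]
 [133 123  70  40  41  43  44  44  43  44  43  43  43  44  43  43  44  47
   48  49  56  62  78 112 134 129]
 [129 119  70  51  43  43  42  43  42  43  43  44  44  44  42  43  44  43
   43  43  42  42  57  97 131 130]
 [122 114  80  83  70  66  46  42  41  41  42  42  41  42  40  42  42  43
   42  43  44  41  47  90 133 130]
 [125 119 
[... 2413 characters left out ...]
 56 130 190 214 216 214]
 [131 188 213 178  83  10   3   6  10   8  11  20  73 148 197 215 219 217]
 [125 177 205 171  80   9   3  15  12   6  12  36 100 167 206 217 219 219]
 [125 166 193 164  76   9   7  12   9   2  10  44 117 183 217 217 218 218]
 [118 153 176 148  76   9   2   5   7  10  13  55 123 188 217 220 216 219]
 [120 148 170 153  94  33   8  10  27  32  40  69 125 187 218 219 217 217]
 [129 157 172 168 137  92  66  49  55  67  70  79 118 178 219 221 219 218]
 [149 169 178 177 169 160 134  91  72  79  78  79 109 176 215 221 218 217]
 [183 188 187 185 183 178 154 102  77  77  77  78 104 171 215 220 216 215]
 [192 192 190 189 190 187 159 103  74  77  78  77  99 170 216 223 220 218]]
```

```bash
cat >> fit.py <<'E'
def fitwing(ims,x0,zc=102.5,free=False,names=("top","side")):
    """ims: dict name->(gray max img, roi(x0,y0,w,h), dark, bright)"""
    T={n:np.clip((br-im[r[1]:r[1]+r[3],r[0]:r[0]+r[2]])/(br-dk),0,1) for n,(im,r,dk,br) in ims.items()}
    def cost(p):
        P=box(p[0],p[1],p[2]/20,p[3] if free else zc)
        return sum(((cv2.GaussianBlur(rend(n,P,*ims[n][1]),(0,0),.5)-T[n])**2).sum() for n in names)
    best=None
    for dy in(-3,0,3):
        s=np.array(list(x0[:2])+[x0[2]*20]+([zc] if free else []),float);s[1]+=dy
        N=len(s)
        r=minimize(cost,s,method="Nelder-Mead",options=dict(initial_simplex=np.vstack([s]+[s+2.5*np.eye(N)[i] for i in range(N)]),xatol=.02,fatol=1e-3))
        if best is None or r.fun<best.fun:best=r
    x=best.x.copy();x[2]=np.degrees(x[2]/20);return x,best.fun
E
python3 - <<'E'
from fit import *
np.set_printoptions(precision=2,suppress=True)
a=cv2.imread("pics/top0.png").astype(float).max(2);b=cv2.imread("pics/side0.png").astype(float).max(2)
I={"top":(a,(388,229,30,13),43,85),"side":(b,(268,252,16,25),10,150)}
x0=(431,-195,np.radians(84.6))
for n in(("top",),("side",),("top","side")): print(n,fitwing(I,x0,names=n))
print(fitwing(I,x0,free=True))
E
```

```text
('top',) (array([ 430.74, -195.35,   86.82]), np.float64(13.264815474191847))
('side',) (array([ 433.3 , -199.64,   92.52]), np.float64(13.2802415431262))
('top', 'side') (array([ 431.96, -193.47,   91.48]), np.float64(39.22015963307805))
(array([ 431.82, -194.38,   91.03,   98.03]), np.float64(34.62318728915595))
```

Request:
drive_tool(increments=[[1,[0,0,-0.05],-0.0893],[1,[0,0,-0.05],-0.0893],[1,[0,0,0],-0.0893],[1,[0,0,0],-0.0893],[1,[0,0,0],-0.0893],[1,[0,0,0],-0.0893],[1,[0,0,0],-0.0893],[1,[-0.1412,-0.0815,0],0],[1,[-0.1412,-0.0815,0],0],[1,[-0.1412,-0.0815,0],0],[1,[-0.1412,-0.0815,0],0],[1,[-0.1412,-0.0815,0],0],[1,[-0.1412,-0.0815,0],0],[1,[-0.1412,-0.0815,0],0],[1,[-0.1412,-0.0815,0],0]])

```text
clock: 1.98
position: [377.1, -275.7, 235.4]
ee_rot: [-0.686, 0.728, 0.0, -0.0]
contact_force: [0.3, -0.4, -0.1]
gripper_width: 85.3
```

```bash
cat >> h.py <<'E'
def st():
    s=read_state();q=s["ee_rot"];A=2*np.degrees(np.arctan2(q[1],q[0]));A=(A+180)%360-180
    return s,s["position"],A
def to(x,y,z,A1=None,verbose=True):
    s,p,A=st();a=np.radians(A if A1 is None else A1);d=np.array([x,y,z])-p
    t=[np.cos(a)*d[0]+np.sin(a)*d[1],np.sin(a)*d[0]-np.cos(a)*d[1],-d[2]]
    print("pos",p.round(2),"A",round(A,2),"j",s["joints"].round(3),"F",s["contact_force"].round(2),"M",s["wrist_torque"].round(3),"w",round(s["gripper_width"],2),"t",s["clock"])
    print("shift mm",np.round(t,2),"units",np.round(np.array(t)/300,4),"turn units",None if A1 is None else round(-np.radians((A1-A+180)%360-180)/2,4))
E
python3 - <<'E'
from h import *
to(430.9,-195.4,150)
E
```

```text
pos [ 377.08 -275.68  235.39] A -93.43 j [-0.282  0.09  -0.311 -0.    -1.171  0.222] F [ 0.28 -0.4  -0.11] M [-0.046 -0.069  0.006] w 85.34 t 1.975
shift mm [-83.35 -48.92  85.39] units [-0.2778 -0.1631  0.2846] turn units None
```

Request:
drive_tool(increments=[[1,[-0.1389,-0.0815,0.05],0],[1,[-0.1389,-0.0816,0.0846],0],[1,[0,0,0.07],0],[1,[0,0,0.08],0],[1,[0,0,0],0],[1,[0,0,0],0]])

```text
clock: 2.72
position: [431.0, -197.3, 151.0]
ee_rot: [-0.686, 0.728, -0.001, 0.0]
contact_force: [-0.7, -0.1, 0.5]
gripper_width: 85.6
```

```bash
python3 - <<'E'
from h import *
to(430.9,-195.4,94.5)
for n in("top","side"): cv2.imwrite(f"pics/{n}1.png",get_image(n)[:,:,::-1])
a=cv2.imread("pics/top1.png");b=cv2.imread("pics/side1.png")
cv2.imwrite("pics/z5.png",np.vstack([cv2.resize(a[190:290,340:460],(720,600))[:300*2:1][::1]]))
cv2.imwrite("pics/z6.png",cv2.resize(b[180:330,200:350],None,fx=4,fy=4))
E
```

```text
pos [ 430.97 -197.28  150.97] A -93.42 j [-0.085  0.179 -0.433  0.001 -0.958  0.025] F [-0.67 -0.05  0.51] M [-0.    -0.006 -0.011] w 85.59 t 2.725
shift mm [-1.87  0.18 56.47] units [-0.0062  0.0006  0.1882] turn units None
```

View pics/z6.png

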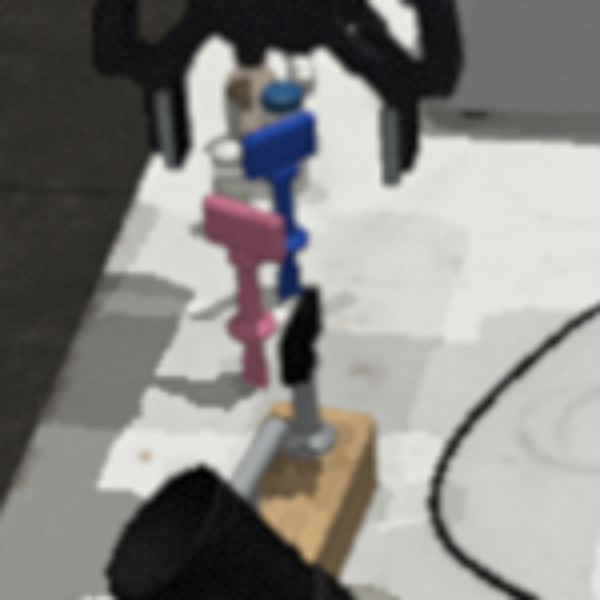

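View pics/z5.png

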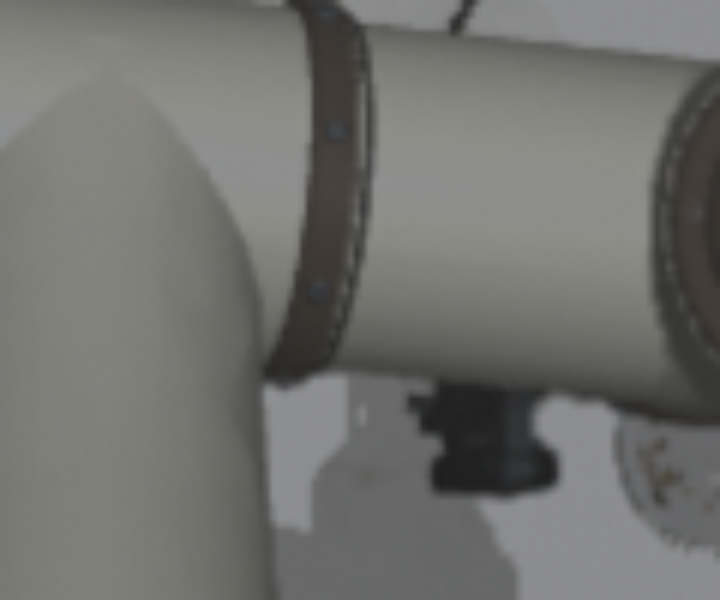

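Request:
drive_tool(increments=[[1,[-0.0062,0.0006,0.06],0],[1,[0,0,0.06],0],[1,[0,0,0.06],0],[1,[0,0,0.008],0],[1,[0,0,0],0]])

```text
clock: 3.45
position: [431.1, -195.4, 94.7]
ee_rot: [-0.686, 0.728, -0.001, 0.0]
contact_force: [0.5, 0.2, -0.5]
gripper_width: 85.4
```

```bash
python3 - <<'E'
from h import *
to(430.9,-195.4,94.5)
E
```

```text
pos [ 431.1  -195.38   94.69] A -93.42 j [-0.081  0.248 -0.51   0.    -0.811  0.021] F [ 0.53  0.21 -0.49] M [0.01  0.019 0.043] w 85.43 t 3.45
shift mm [0.03 0.19 0.19] units [0.0001 0.0006 0.0006] turn units None
```

Close on the wing.

Request:
drive_tool(increments=[[0,[0,0,0],0],[-0.4,[0,0,0],0],[-0.7,[0,0,0],0],[-1,[0,0,0],0],[-1,[0,0,0],0],[-1,[0,0,0],0],[-1,[0,0,0],0]])

```text
clock: 4.32
position: [430.4, -195.1, 93.8]
ee_rot: [-0.686, 0.728, 0.0, -0.0]
contact_force: [0.7, -0.6, 0.4]
gripper_width: 0.4
```

```bash
python3 - <<'E'
from h import *
to(430.9,-195.4,94.5)
for n in("side",): cv2.imwrite(f"pics/{n}2.png",get_image(n)[:,:,::-1])
b=cv2.imread("pics/side2.png")
cv2.imwrite("pics/z7.png",cv2.resize(b[180:330,200:350],None,fx=4,fy=4))
E
```

```text
pos [ 430.38 -195.12   93.78] A -93.42 j [-0.081  0.249 -0.512  0.    -0.81   0.021] F [ 0.75 -0.61  0.43] M [ 0.018 -0.017  0.039] w 0.44 t 4.325
shift mm [ 0.25 -0.54 -0.72] units [ 0.0008 -0.0018 -0.0024] turn units None
```

View pics/z7.png

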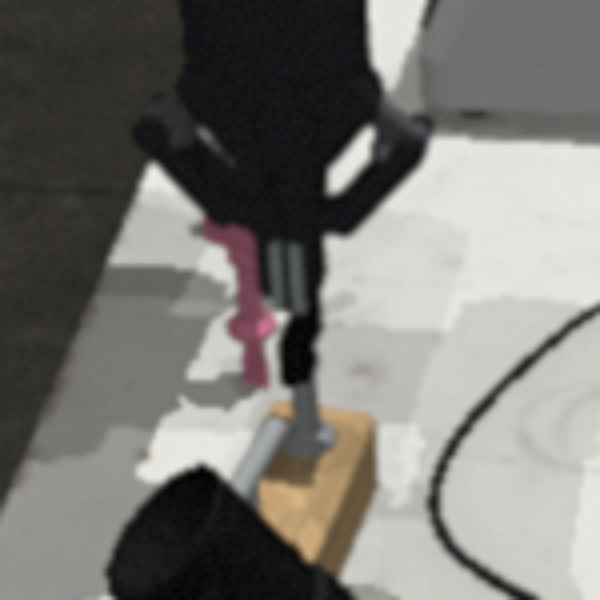

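```bash
python3 - <<'E'
from h import *
np.set_printoptions(precision=1,suppress=True)
s,p,A=st()
P=[p,p+[0,0,8],p-[0,0,11],[430.7,-195.4,7],[430.7,-195.4,42],[430.7,-195.4,116]]
for n,o in(("side",(200,180)),("top",(340,190))):
    q=proj(n,P);print(n,q,(q-o)*4)
# arm image clean cross-check: joint FK not known; print block collar
E
cp pics/side2.png pics/x.png
```

```text
side [[273.8 268.2]
 [273.5 264.6]
 [274.1 273. ]
 [276.5 305. ]
 [275.5 290.7]
 [273.2 258.2]] [[295.1 352.6]
 [294.1 338.2]
 [296.5 372.1]
 [306.1 499.9]
 [302.  442.6]
 [292.8 312.8]]
top [[400.9 236.2]
 [401.7 236.1]
 [399.8 236.3]
 [393.1 237. ]
 [396.1 236.7]
 [403.3 235.9]] [[243.6 184.9]
 [246.9 184.6]
 [239.3 185.4]
 [212.5 187.9]
 [224.6 186.6]
 [253.2 183.5]]
```

```bash
python3 - <<'E'
import cv2
b=cv2.imread("pics/side2.png")
cv2.imwrite("pics/z8.png",cv2.resize(b[225:305,235:315],None,fx=7,fy=7,interpolation=cv2.INTER_CUBIC))
E
```

```text
(no output)
```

View pics/z8.png

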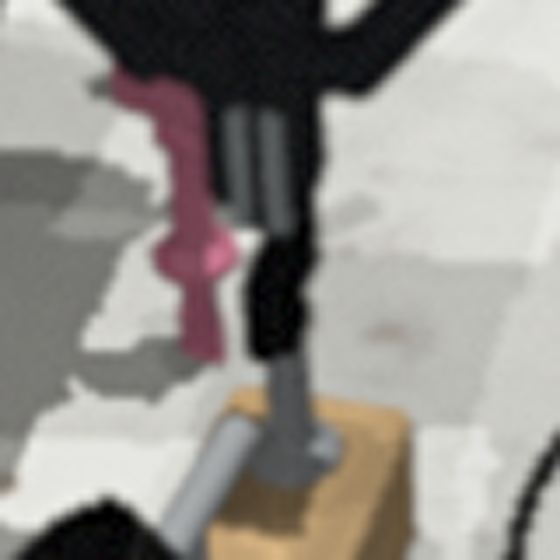

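View pics/top1.png

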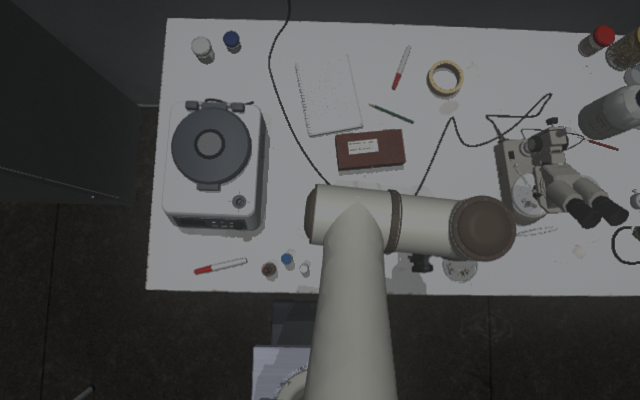

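View pics/side2.png

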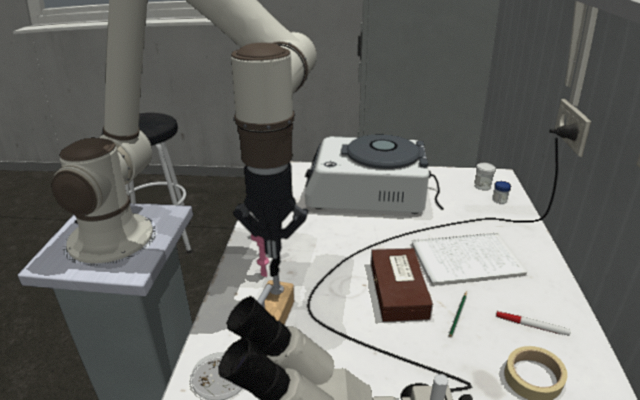

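```bash
python3 - <<'E'
from h import *
np.set_printoptions(precision=1,suppress=True,linewidth=150)
b=cv2.imread("pics/side2.png").astype(float).max(2).astype(int);b0=cv2.imread("pics/side0.png").astype(float).max(2).astype(int)
print(b[236:268,262:286]);print(b0[248:268,262:286])
print(atz("side",[[264,275.7]],0),"pink foot")
for n in("top","side"):
    c=calibration(n);print(n,-c["R"].T@c["t"])
for y in(-218,-195,-172): print(y,proj("side",[[431,y,116],[431,y,89]]))
E
```

```text
[[ 26  20  23  21  24  24  20  22  22  20  25  25  23  19  22  19  17  19  21  20  17  21  25  24]
 [ 54  27  21  20  23  19  21  24  23  17  23  21  26  19  27  22  22  21  24  35  44  43  30  18]
 [ 83  51  24  24  21  23  24  24  19  21  18  25  22  27  21  27  14  18  40  90 112 109  93  71]
 [104  73  39  21  23  26  31  35  28  21  25  23  23  21  25  19  21  20  72 146 181 185 172 154]
 [110  84  45  25  28  45  59  59  42  32  42  46  35  24  25  23  21  19  82 173 212 219 213 205]
 [112  94  51  16  39  64  81  73  52  41  64  74  60  44  28  20  19  17  80 170 213 218 217 213]
 [109  93  55  25  37  74  89  82  56  48  75  88  80  56  29  25  19  16  71 156 204 215 212 211]
 [106  91  57  23  38  71  89  82  54  49  75  90  86  58  34  22  23  16  62 141 193 211 214 212]
 [115  95  61  21  35  70  89  82  56  45  73  91  85  59  31  21  18  17  60 138 193 210 211 208]
 [119 102  65  24  36  67  89  86  61  43  70  89  87  62  34  26  19  12  55 134 190 208 208 206]
 [116 104  71  29  34  66  89  91  63  45  71  90  88  62  31  20  21  18  47 120 181 206 207 208]
 [112 102  
[... 3544 characters left out ...]
 212 214]
 [142 143 166 178 160 154 172 171 117  48  21  21  14  13  12   4  21  85 159 205 218 215 217 217]
 [124 126 131 139 150 178 200 171  90  27  18  23  15  15   8   7  51 127 189 215 217 216 216 216]
 [107 107 107 125 170 206 204 150  68  18  20  25  13  10   9  22  88 165 210 220 218 215 217 218]
 [103 101  99 125 182 216 195 127  50  14  12  15  16  12  11  41 115 186 218 219 215 215 216 216]
 [100 101  99 121 179 216 196 132  51   7   9  11  14  12   1  30  99 176 215 220 215 215 215 215]]
[[ 389.6 -103.     0. ]] pink foot
top [403.4  20.1 995. ]
side [ 569.6 -855.6  616.6]
-218 [[271.2 266.1]
 [272.1 278.5]]
-195 [[273.4 258.1]
 [274.3 270.3]]
-172 [[275.5 250.4]
 [276.3 262.4]]
```

Request:
drive_tool(increments=[[1,[0,0,-0.02],0],[1,[0,0,0],0],[1,[0,0,0],0],[1,[0,0,0],0],[1,[0,0,0],0],[1,[0,0,0],0],[1,[0,0,0.02],0],[1,[0,0,0.025],0],[1,[0,0,0.025],0],[1,[0,0,0.025],0],[1,[0,0,0.0],0]])

```text
clock: 5.75
position: [429.8, -195.1, 70.5]
ee_rot: [-0.686, 0.728, 0.001, -0.001]
contact_force: [-0.5, 0.2, -0.1]
gripper_width: 85.3
```

```bash
python3 - <<'E'
from h import *
to(430.9,-195.4,94.5)
for n in("side",): cv2.imwrite(f"pics/{n}3.png",get_image(n)[:,:,::-1])
b=cv2.imread("pics/side3.png")
cv2.imwrite("pics/z9.png",cv2.resize(b[200:310,215:335],None,fx=5,fy=5,interpolation=cv2.INTER_CUBIC))
E
```

```text
pos [ 429.83 -195.06   70.49] A -93.43 j [-0.081  0.283 -0.539 -0.    -0.75   0.021] F [-0.55  0.16 -0.08] M [-0.048 -0.     0.017] w 85.28 t 5.75
shift mm [  0.28  -1.08 -24.01] units [ 0.0009 -0.0036 -0.08  ] turn units None
```

View pics/z9.png

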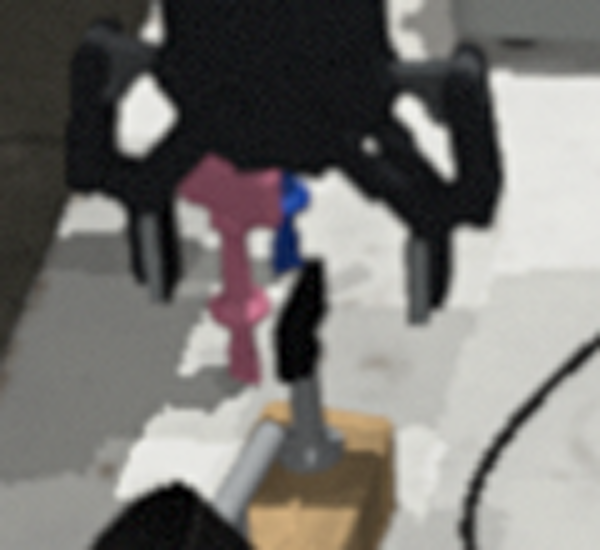

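Request:
drive_tool(increments=[[1,[0.0009,-0.0036,0.0167],0],[1,[0,0,0.0167],0],[1,[0,0,0],0],[0,[0,0,0],0],[-0.4,[0,0,0],0],[-0.6,[0,0,0],0],[-0.8,[0,0,0],0],[-1,[0,0,0],0],[-1,[0,0,0],0],[-1,[0,0,0],0]])

```text
clock: 7.05
position: [431.5, -195.5, 61.5]
ee_rot: [-0.686, 0.728, -0.0, -0.0]
contact_force: [-0.4, -0.2, 2.5]
gripper_width: 8.9
```

```bash
python3 - <<'E'
from h import *
to(430.9,-195.4,94.5)
for n in("side","top"): cv2.imwrite(f"pics/{n}4.png",get_image(n)[:,:,::-1])
b=cv2.imread("pics/side4.png")
cv2.imwrite("pics/z10.png",cv2.resize(b[200:310,215:335],None,fx=5,fy=5,interpolation=cv2.INTER_CUBIC))
E
```

```text
pos [ 431.52 -195.49   61.45] A -93.42 j [-0.081  0.299 -0.547  0.    -0.725  0.021] F [-0.38 -0.21  2.52] M [ 0.088  0.18  -0.006] w 8.88 t 7.05
shift mm [ -0.06   0.62 -33.05] units [-0.0002  0.0021 -0.1102] turn units None
```

View pics/z10.png

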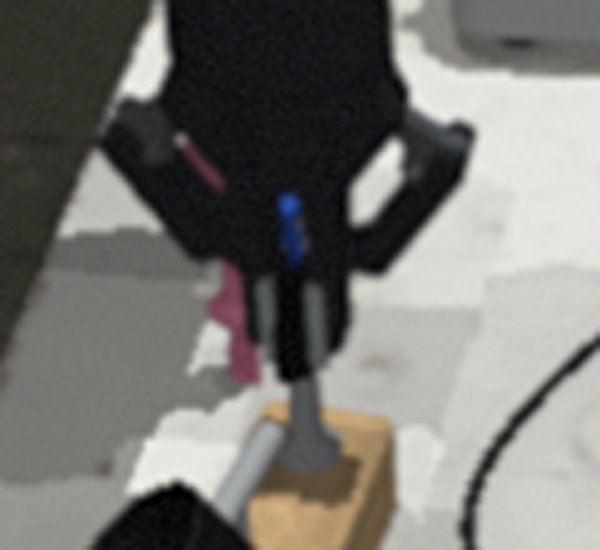

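Request:
drive_tool(increments=[[-1,[0,0,-0.01],0],[-1,[0,0,-0.02],0],[-1,[0,0,-0.04],0],[-1,[0,0,-0.05],0],[-1,[0,0,-0.05],0],[-1,[0,0,-0.08],0],[-1,[0,0,-0.08],0],[-1,[0,0,-0.08],0],[-1,[0,0,-0.07],0],[-1,[0,0,0],0],[-1,[0,0,0],0]])

```text
clock: 8.52
position: [430.8, -195.2, 204.7]
ee_rot: [-0.686, 0.728, 0.001, -0.0]
contact_force: [0.9, 0.6, -1.3]
gripper_width: 9.0
```

```bash
python3 - <<'E'
from h import *
to(430.9,-195.4,201.5)
for n in("side","top"): cv2.imwrite(f"pics/{n}5.png",get_image(n)[:,:,::-1])
b=cv2.imread("pics/side5.png")
cv2.imwrite("pics/z11.png",cv2.resize(b[140:310,195:335],None,fx=4,fy=4,interpolation=cv2.INTER_CUBIC)[:600])
E
```

```text
pos [ 430.84 -195.2   204.7 ] A -93.44 j [-8.100e-02  1.250e-01 -3.500e-01 -1.000e-03 -1.097e+00  2.100e-02] F [ 0.9   0.57 -1.3 ] M [-0.023  0.002  0.021] w 9.03 t 8.525
shift mm [ 0.2  -0.08  3.2 ] units [ 0.0007 -0.0003  0.0107] turn units None
```

View pics/z11.png

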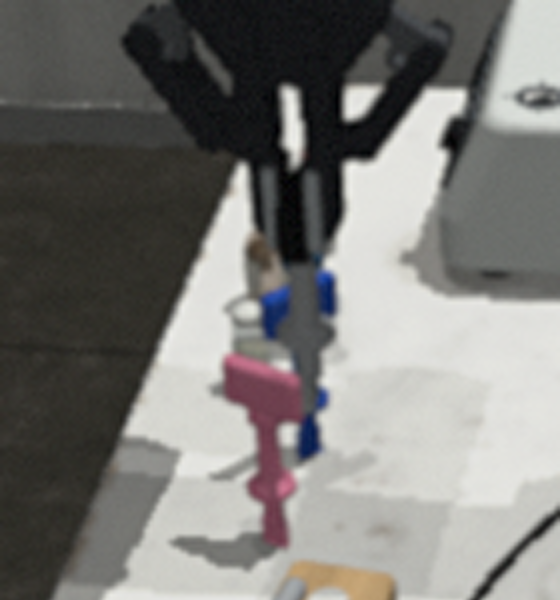

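View pics/top5.png

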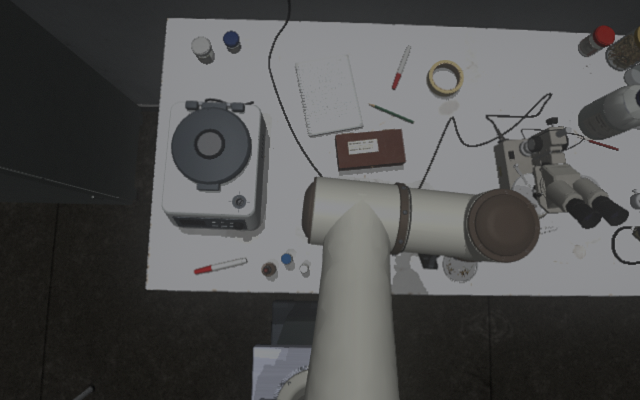

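```bash
python3 - <<'E'
from h import *
np.set_printoptions(precision=1,suppress=True)
X=[430.8,-195.2]
print(((proj("side",[X+[150],X+[185],X+[232],X+[259]])-[195,140])*4+1.5))
b=cv2.imread("pics/side5.png")
cv2.imwrite("pics/z12.png",cv2.resize(b[195:255,250:300],None,fx=10,fy=10,interpolation=cv2.INTER_CUBIC))
E
```

```text
[[310.3 410. ]
 [305.6 341.1]
 [299.2 243.6]
 [295.4 184.8]]
```

View pics/z12.png

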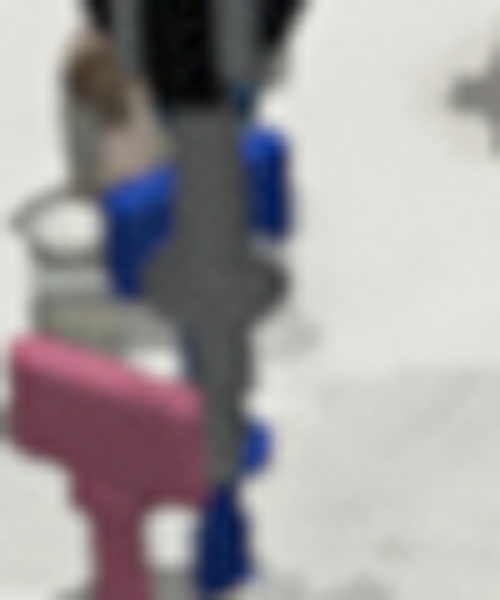

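```bash
python3 - <<'E'
from h import *
np.set_printoptions(precision=1,suppress=True,linewidth=200)
z=lambda P,o,f:(np.array(P,float)+.5)/f-.5+np.array(o)
P=[[62,90],[32,440],[60,487],[360,500],[400,460],[412,100]]
print(atz("top",z(P,(155,90),4),115))
a=cv2.imread("pics/top0.png")
cv2.imwrite("pics/z13.png",cv2.resize(a[185:219,222:256],None,fx=17,fy=17,interpolation=cv2.INTER_CUBIC))
# project circles at model
def circ(n,c,r,f,o):
    t=np.linspace(0,2*np.pi,60);return (proj(n,np.c_[c[0]+r*np.cos(t),c[1]+r*np.sin(t),np.full(60,c[2])])-o+.5)*f-.5
im=cv2.imread("pics/z13.png")
for r,c,zz in((10.2,(0,255,0),115),(8.2,(0,255,255),113),):
    cv2.polylines(im,[circ("top",(503,188.7,zz),r,17,[222,185]).astype(np.int32)],True,c,1)
for q in([526,188.7],[480,188.7],[503,211.7],[503,165.7]):
    p=(proj("top",[q+[115]])[0]-[222,185]+.5)*17-.5;cv2.circle(im,tuple(p.astype(int)),3,(0,0,255),-1)
cv2.imwrite("pics/z14.png",im)
E
```

```text
[[714.9 363.2 115. ]
 [503.3 365.5 115. ]
 [476.3 347.3 115. ]
 [472.5 173.4 115. ]
 [496.3 151.2 115. ]
 [713.5 153.  115. ]]
```

View pics/z14.png

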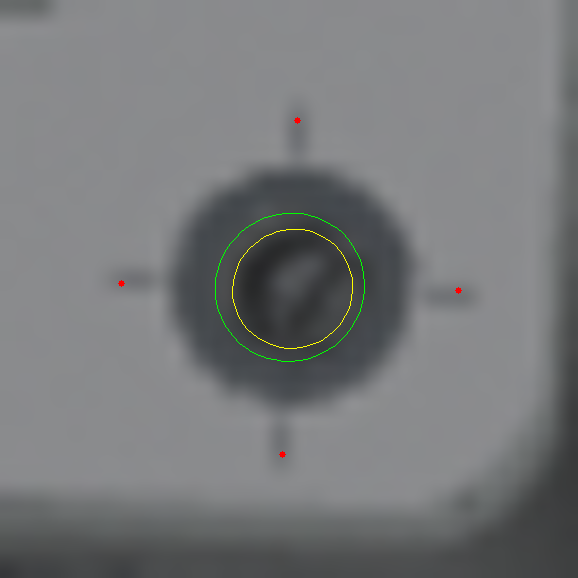

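Request:
drive_tool(increments=[[-1,[0,0,0],-0.0873],[-1,[0,0,0],-0.0873],[-1,[0,0,0],-0.0873],[-1,[0,0,0],-0.0873],[-1,[0,0,0],-0.0873],[-1,[0,0,0],-0.0873],[-1,[0,0,0],-0.0873],[-1,[0,0,0],-0.0873],[-1,[0,0,0],-0.0873],[-1,[0,0,0],-0.0873],[-1,[0.0386,-0.1243,0],0],[-1,[0.0386,-0.1243,0],0],[-1,[0.0386,-0.1243,0],0],[-1,[0.0386,-0.1243,0],0],[-1,[0.0386,-0.1243,0],0],[-1,[0.0386,-0.1243,0],0],[-1,[0.0386,-0.1243,0],0],[-1,[0.0386,-0.1243,0],0],[-1,[0,0,0],0]])

```text
clock: 11.0
position: [489.2, 113.4, 204.1]
ee_rot: [0.998, 0.059, -0.001, 0.0]
contact_force: [-0.2, -0.2, -0.6]
gripper_width: 9.4
```

```bash
python3 - <<'E'
from h import *
to(503.6,188.3,204.7)
E
```

```text
pos [489.22 113.42 204.13] A 6.79 j [ 0.552  0.177 -0.287 -0.    -1.108  1.138] F [-0.22 -0.21 -0.64] M [-0.016  0.032 -0.019] w 9.4 t 11.0
shift mm [ 23.14 -72.66  -0.57] units [ 0.0771 -0.2422 -0.0019] turn units None
```

Request:
drive_tool(increments=[[-1,[0.0257,-0.0807,0],0],[-1,[0.0257,-0.0807,0],0],[-1,[0.0257,-0.0808,0],0],[-1,[0,0,0.02],0],[-1,[0,0,0],0]])

```text
clock: 11.62
position: [503.1, 186.2, 198.3]
ee_rot: [0.998, 0.058, -0.001, 0.001]
contact_force: [0.3, -1.2, -0.8]
gripper_width: 9.1
```

```bash
python3 - <<'E'
from h import *
to(503.6,188.4,204.7)
for n in("side","top"): cv2.imwrite(f"pics/{n}6.png",get_image(n)[:,:,::-1])
b=cv2.imread("pics/side6.png");a=cv2.imread("pics/top6.png")
cv2.imwrite("pics/z15.png",cv2.resize(b[80:200,270:390],None,fx=5,fy=5,interpolation=cv2.INTER_CUBIC))
cv2.imwrite("pics/z16.png",cv2.resize(a[130:250,170:320],None,fx=5,fy=5,interpolation=cv2.INTER_CUBIC))
_,p,A=st();k=p-[0,0,54.4]
q=proj("side",[k,k+[0,0,35],k+[0,0,82],[503.4,188.4,115]]);print(q,(q-[270,80]+.5)*5-.5)
E
```

```text
pos [503.14 186.18 198.33] A 6.62 j [ 0.657  0.241 -0.219 -0.    -1.113  1.03 ] F [ 0.29 -1.22 -0.76] M [-0.015 -0.015 -0.041] w 9.06 t 11.625
shift mm [ 0.71 -2.15 -6.37] units [ 0.0024 -0.0072 -0.0212] turn units None
[[329.40719689 154.18378667]
 [329.49510581 140.64298043]
 [329.6154649  121.85251181]
 [329.33414536 164.94470064]] [[299.03598443 372.91893334]
 [299.47552906 305.21490217]
 [300.0773245  211.26255904]
 [298.67072679 426.72350319]]
```

View pics/z15.png

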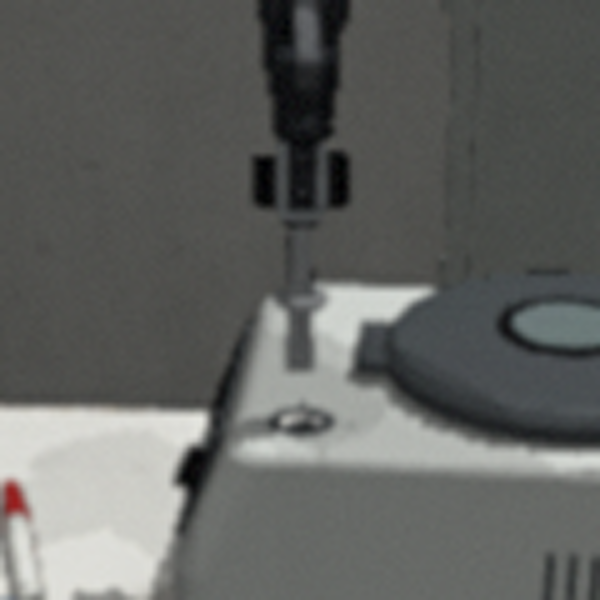

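View pics/z16.png

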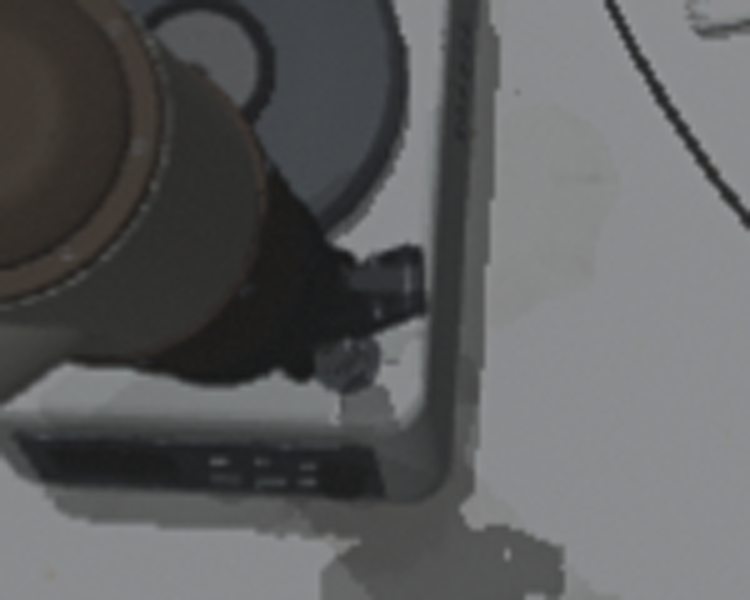

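Request:
drive_tool(increments=[[-1,[0.0024,-0.0072,0.03],0],[-1,[0,0,0.03],0],[-1,[0,0,0.0],0],[-1,[0,0,0],0]])

```text
clock: 12.22
position: [504.4, 188.6, 181.3]
ee_rot: [0.998, 0.058, 0.0, 0.0]
contact_force: [0.2, -0.1, -0.8]
gripper_width: 8.8
```

```bash
python3 - <<'E'
from h import *
to(503.6,188.4,168)
E
```

```text
pos [504.4  188.56 181.35] A 6.61 j [ 0.659  0.258 -0.242  0.    -1.071  1.027] F [ 0.16 -0.15 -0.79] M [0.043 0.004 0.008] w 8.81 t 12.225
shift mm [-0.81  0.07 13.35] units [-0.0027  0.0002  0.0445] turn units None
```

Request:
drive_tool(increments=[[-1,[-0.002,0,0.018],0],[-1,[0,0,0.015],0],[-1,[0,0,0.008],0],[-1,[0,0,0.004],0],[-1,[0,0,0],0]])

```text
clock: 12.85
position: [503.7, 188.6, 167.8]
ee_rot: [0.998, 0.058, 0.0, 0.0]
contact_force: [-0.0, -0.3, -1.4]
gripper_width: 9.0
```

```bash
python3 - <<'E'
from h import *
to(503.6,188.4,162)
E
```

```text
pos [503.7  188.57 167.78] A 6.62 j [ 0.66   0.269 -0.263  0.    -1.039  1.026] F [-0.04 -0.28 -1.42] M [-0.01   0.011 -0.006] w 9.05 t 12.85
shift mm [-0.12  0.16  5.78] units [-0.0004  0.0005  0.0193] turn units None
```

Request:
drive_tool(increments=[[-1,[0,0,0.006],0],[-1,[0,0,0.006],0],[-1,[0,0,0.006],0],[-1,[0,0,0],0]])

```text
clock: 13.35
position: [503.5, 188.5, 162.2]
ee_rot: [0.998, 0.058, -0.0, 0.0]
contact_force: [0.3, 0.2, -0.7]
gripper_width: 9.0
```

```bash
python3 - <<'E'
from h import *
to(503.6,188.4,162)
E
```

```text
pos [503.53 188.47 162.19] A 6.61 j [ 0.66   0.274 -0.271 -0.    -1.026  1.026] F [ 0.3   0.18 -0.67] M [0.029 0.024 0.004] w 9.02 t 13.35
shift mm [0.06 0.08 0.19] units [0.0002 0.0003 0.0006] turn units None
```

Foot is inside the bore with no contact. Going on toward the spindle face (expected at about z 147).

Request:
drive_tool(increments=[[-1,[0,0,0.012],0],[-1,[0,0,0.012],0],[-1,[0,0,0.012],0],[-1,[0,0,0],0]])

```text
clock: 13.85
position: [503.5, 188.4, 151.2]
ee_rot: [0.998, 0.058, -0.0, 0.0]
contact_force: [-0.6, -0.0, 0.1]
gripper_width: 9.2
```

```bash
python3 - <<'E'
from h import *
to(503.6,188.4,147)
E
```

```text
pos [503.5  188.44 151.18] A 6.61 j [ 0.66   0.285 -0.287 -0.    -1.     1.026] F [-0.59 -0.    0.11] M [ 0.039 -0.005  0.015] w 9.24 t 13.85
shift mm [0.1  0.05 4.18] units [0.0003 0.0002 0.0139] turn units None
```

Request:
drive_tool(increments=[[-1,[0,0,0.005],0],[-1,[0,0,0.004],0],[-1,[0,0,0.003],0],[-1,[0,0,0],0]])

```text
clock: 14.35
position: [503.6, 188.5, 148.0]
ee_rot: [0.998, 0.058, -0.0, 0.0]
contact_force: [0.3, 0.3, -0.8]
gripper_width: 9.1
```

```bash
python3 - <<'E'
from h import *
to(503.6,188.4,147)
E
```

```text
pos [503.61 188.53 147.97] A 6.61 j [ 0.66   0.288 -0.291 -0.    -0.992  1.026] F [ 0.27  0.31 -0.84] M [ 0.036 -0.025 -0.049] w 9.05 t 14.35
shift mm [-0.02  0.13  0.97] units [-0.0001  0.0004  0.0032] turn units None
```

Request:
drive_tool(increments=[[-1,[0,0,0.002],0],[-1,[0,0,0.002],0],[-1,[0,0,0],0]])

```text
clock: 14.72
position: [503.7, 188.6, 147.0]
ee_rot: [0.998, 0.058, 0.0, -0.0]
contact_force: [0.4, -0.5, 0.4]
gripper_width: 8.8
```

Request:
drive_tool(increments=[[-1,[0,0,0.002],0],[-1,[0,0,0],0]])

```text
clock: 14.98
position: [503.8, 188.6, 146.8]
ee_rot: [0.998, 0.058, 0.0, -0.0]
contact_force: [-1.0, 0.2, 3.5]
gripper_width: 8.8
```

Request:
drive_tool(increments=[[-1,[0,0,0.0006],0.0175],[-1,[0,0,0],0.0175],[-1,[0,0,0],0.0175],[-1,[0,0,0],0.0175]])

```text
clock: 15.48
position: [504.3, 188.9, 146.7]
ee_rot: [1.0, -0.013, 0.001, -0.0]
contact_force: [-0.4, 0.0, 4.8]
gripper_width: 9.1
```

Request:
drive_tool(increments=[[-1,[0,0,0],0.0175],[-1,[0,0,0],0.0175],[-1,[0,0,0],0.0175],[-1,[0,0,0],0.0175]])

```text
clock: 15.98
position: [504.4, 189.0, 146.6]
ee_rot: [0.997, -0.083, 0.001, -0.001]
contact_force: [0.0, -0.1, 4.7]
gripper_width: 9.0
```

Request:
drive_tool(increments=[[-1,[-0.0015,0.0013,0],0.0175],[-1,[0,0,0],0.0175],[-1,[0,0,0],0.0175],[-1,[0,0,0],0.0175]])

```text
clock: 16.48
position: [503.6, 188.4, 146.4]
ee_rot: [0.988, -0.153, 0.001, -0.0]
contact_force: [1.3, -0.4, 5.2]
gripper_width: 8.8
```

Request:
drive_tool(increments=[[-1,[0,0,0],0.0175],[-1,[0,0,0],0.0175],[-1,[0,0,0],0.0175],[-1,[0,0,0],0.0175]])

```text
clock: 16.98
position: [503.5, 188.1, 146.4]
ee_rot: [0.975, -0.222, 0.0, 0.0]
contact_force: [0.5, -0.5, 4.9]
gripper_width: 9.0
```

Request:
drive_tool(increments=[[-1,[0,0,0],0.0175],[-1,[0,0,0],0.0175],[-1,[0,0,0],0.0175]])

```text
clock: 17.35
position: [503.4, 188.1, 146.3]
ee_rot: [0.962, -0.272, 0.0, -0.0]
contact_force: [0.0, -1.1, 5.0]
gripper_width: 8.7
```

Request:
drive_tool(increments=[[-1,[0,0,0],0.0175],[-1,[0,0,0],0.0175],[-1,[0,0,0],0.0175]])

```text
clock: 17.73
position: [503.3, 188.6, 145.6]
ee_rot: [0.947, -0.323, 0.0, -0.0]
contact_force: [1.7, 2.0, 0.5]
gripper_width: 8.9
```

Request:
drive_tool(increments=[[-1,[0,0,0],0.0175],[-1,[0,0,0],0.0175],[-1,[0,0,0],0.0175]])

```text
clock: 18.1
position: [503.3, 188.6, 145.8]
ee_rot: [0.928, -0.372, 0.0, -0.0]
contact_force: [2.4, 2.1, -1.3]
gripper_width: 9.1
```

Request:
drive_tool(increments=[[-1,[0,-0.001,0.003],0],[-1,[0,0,0.003],0],[-1,[0,0,0],0]])

```text
clock: 18.48
position: [503.7, 188.6, 144.4]
ee_rot: [0.929, -0.371, 0.0, -0.0]
contact_force: [2.6, 1.6, 1.5]
gripper_width: 9.3
```

```bash
python3 - <<'E'
from h import *
to(503.6,188.4,134.4)
E
```

```text
pos [503.71 188.61 144.41] A -43.51 j [ 0.66   0.291 -0.297  0.    -0.982  0.151] F [2.64 1.6  1.54] M [ 0.696 -0.879  0.103] w 9.29 t 18.475
shift mm [ 0.07  0.23 10.01] units [0.0002 0.0008 0.0334] turn units None
```

Request:
drive_tool(increments=[[-1,[0,-0.001,0.006],0],[-1,[0,0,0.006],0],[-1,[0,0,0],0]])

```text
clock: 18.85
position: [503.8, 188.8, 140.6]
ee_rot: [0.929, -0.371, 0.0, -0.0]
contact_force: [2.3, 1.2, 4.3]
gripper_width: 9.0
```

```bash
python3 - <<'E'
from h import *
to(503.6,188.4,134.4)
E
```

```text
pos [503.77 188.79 140.64] A -43.52 j [ 0.66   0.296 -0.301  0.    -0.974  0.151] F [2.33 1.22 4.34] M [ 0.701 -0.712  0.086] w 8.95 t 18.85
shift mm [0.15 0.4  6.24] units [0.0005 0.0013 0.0208] turn units None
```

Request:
drive_tool(increments=[[-1,[0,-0.0012,0.004],-0.01],[-1,[0,0,0.004],0],[-1,[0,0,0],0]])

```text
clock: 19.23
position: [503.6, 188.9, 137.8]
ee_rot: [0.932, -0.361, -0.0, 0.0]
contact_force: [2.5, 1.2, 1.9]
gripper_width: 8.8
```

```bash
python3 - <<'E'
from h import *
to(503.6,188.4,134.4)
E
```

```text
pos [503.63 188.94 137.83] A -42.38 j [ 0.66   0.299 -0.304 -0.    -0.968  0.171] F [2.55 1.18 1.86] M [ 0.821 -0.796  0.082] w 8.8 t 19.225
shift mm [0.34 0.42 3.43] units [0.0011 0.0014 0.0114] turn units None
```

Request:
drive_tool(increments=[[-1,[0.001,0,0.004],0],[-1,[0,0,0.004],0],[-1,[0,0,0],0]])

```text
clock: 19.6
position: [503.9, 188.7, 135.8]
ee_rot: [0.932, -0.361, -0.0, 0.0]
contact_force: [0.5, 2.2, 2.0]
gripper_width: 9.3
```

Request:
drive_tool(increments=[[-1,[0,0,0.002],0],[-1,[0,0,0.002],0],[-1,[0,0,0],0]])

```text
clock: 19.98
position: [504.1, 188.7, 134.7]
ee_rot: [0.932, -0.361, 0.0, -0.0]
contact_force: [1.5, 1.4, 4.7]
gripper_width: 8.7
```

```bash
python3 - <<'E'
from h import *
to(503.6,188.4,134.4)
E
```

```text
pos [504.06 188.71 134.71] A -42.37 j [ 0.66   0.302 -0.308  0.    -0.96   0.171] F [1.53 1.36 4.74] M [ 0.634 -0.372  0.042] w 8.74 t 19.975
shift mm [-0.13  0.54  0.31] units [-0.0004  0.0018  0.001 ] turn units None
```

Request:
drive_tool(increments=[[-1,[0,0,0.001],0.0436],[-1,[0,0,0],0.0436],[-1,[0,0,0],0.0436],[-1,[0,0,0],0.0436],[-1,[0,0,0],0.0436]])

```text
clock: 20.6
position: [504.1, 188.8, 134.5]
ee_rot: [0.831, -0.556, 0.0, -0.0]
contact_force: [1.3, 1.7, 4.9]
gripper_width: 9.2
```

```bash
python3 - <<'E'
from h import *
to(503.6,188.5,134.4)
E
```

```text
pos [504.08 188.75 134.53] A -67.51 j [ 0.66   0.303 -0.308  0.    -0.96  -0.267] F [1.33 1.75 4.94] M [ 0.7   -0.275  0.046] w 9.21 t 20.6
shift mm [0.05 0.54 0.13] units [0.0002 0.0018 0.0004] turn units None
```

Request:
drive_tool(increments=[[-1,[0,0,0],0.0436],[-1,[0,0,0],0.0436],[-1,[0,0,0],0.0349],[-1,[0,0,0],0.0349]])

```text
clock: 21.1
position: [504.1, 188.8, 134.5]
ee_rot: [0.735, -0.679, 0.0, -0.0]
contact_force: [0.6, 1.7, 5.1]
gripper_width: 9.1
```

```bash
python3 - <<'E'
from h import *
to(503.6,188.5,134.4)
E
```

```text
pos [504.1  188.8  134.53] A -85.46 j [ 0.66   0.303 -0.308  0.    -0.96  -0.581] F [0.6  1.74 5.14] M [ 0.762 -0.276  0.139] w 9.14 t 21.1
shift mm [0.26 0.52 0.13] units [0.0009 0.0017 0.0004] turn units None
```

Request:
drive_tool(increments=[[-1,[0,0,0],0.0349],[-1,[0,0,0],0.0349],[-1,[0,0,0],0.0349],[-1,[0,0,0],0.0349]])

```text
clock: 21.6
position: [504.1, 188.8, 134.5]
ee_rot: [-0.633, 0.774, -0.0, 0.0]
contact_force: [0.7, 2.1, 4.7]
gripper_width: 8.9
```

```bash
python3 - <<'E'
from h import *
to(503.6,188.5,134.4)
cv2.imwrite("pics/side7.png",get_image("side")[:,:,::-1])
E
```

```text
pos [504.12 188.82 134.52] A -101.47 j [ 0.66   0.303 -0.308  0.    -0.96  -0.86 ] F [0.66 2.11 4.7 ] M [ 0.784 -0.297  0.082] w 8.9 t 21.6
shift mm [0.42 0.45 0.12] units [0.0014 0.0015 0.0004] turn units None
```

View pics/side7.png

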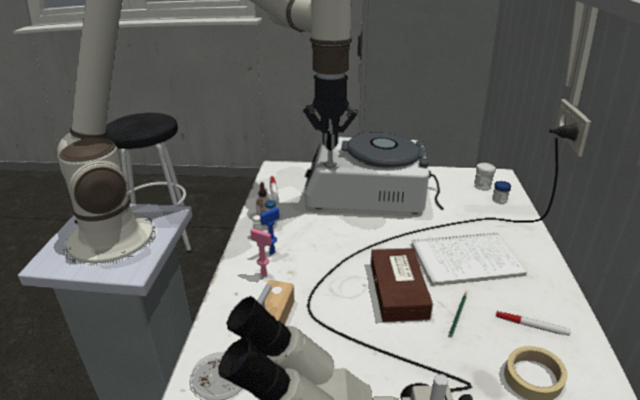

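Request:
drive_tool(increments=[[-1,[0,0,0],0.0262],[-1,[0,0,0],0.0175],[-1,[0,0,0],0]])

```text
clock: 22.02
position: [504.2, 188.9, 134.5]
ee_rot: [-0.6, 0.8, -0.0, 0.0]
contact_force: [0.9, 2.3, 4.5]
gripper_width: 9.0
```

```bash
python3 - <<'E'
from h import *
to(503.6,188.5,134.4)
cv2.imwrite("pics/side8.png",get_image("side")[:,:,::-1])
b=cv2.imread("pics/side8.png")
cv2.imwrite("pics/z17.png",cv2.resize(b[60:220,270:450],None,fx=3.5,fy=3.5,interpolation=cv2.INTER_CUBIC))
E
```

```text
pos [504.15 188.86 134.51] A -106.31 j [ 0.66   0.303 -0.308  0.    -0.96  -0.945] F [0.88 2.33 4.51] M [ 0.76  -0.314  0.064] w 8.97 t 22.025
shift mm [0.5  0.43 0.11] units [0.0017 0.0014 0.0004] turn units None
```

View pics/z17.png

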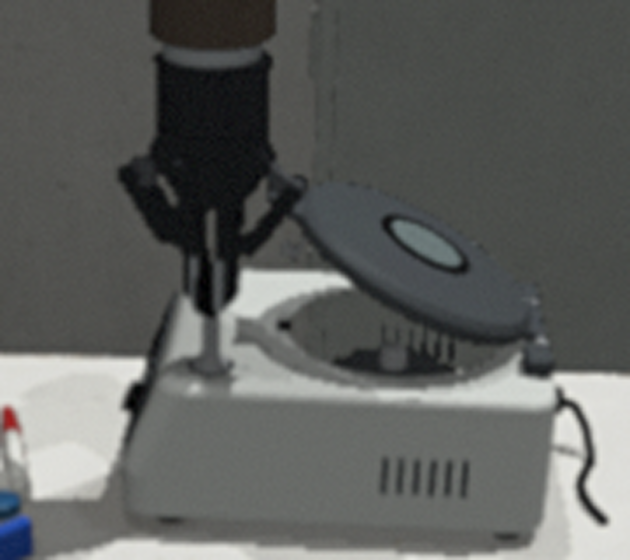

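Request:
drive_tool(increments=[[-1,[0,0,0],0],[-1,[0,0,0],0],[-1,[0,0,0],0],[-1,[0,0,0],0]])

```text
clock: 22.58
position: [504.1, 188.8, 134.5]
ee_rot: [-0.6, 0.8, -0.0, 0.0]
contact_force: [1.0, 2.6, 4.7]
gripper_width: 8.8
```

```bash
python3 - <<'E'
from h import *
to(504.15,188.86,134.4)
cv2.imwrite("pics/side9.png",get_image("side")[:,:,::-1])
b=cv2.imread("pics/side9.png")
cv2.imwrite("pics/z18.png",cv2.resize(b[60:220,270:450],None,fx=3.5,fy=3.5,interpolation=cv2.INTER_CUBIC))
E
```

```text
pos [504.12 188.84 134.49] A -106.3 j [ 0.66   0.303 -0.308  0.    -0.96  -0.944] F [1.04 2.58 4.73] M [ 0.816 -0.28   0.061] w 8.78 t 22.575
shift mm [-0.03 -0.02  0.09] units [-0.0001 -0.0001  0.0003] turn units None
```

View pics/z18.png

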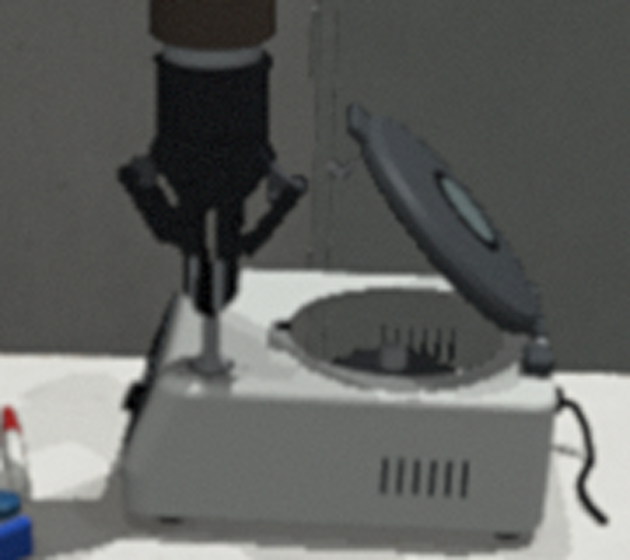

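Request:
drive_tool(increments=[[-1,[0,0,-0.005],-0.0175],[-1,[0,0,-0.01],0],[-1,[0,0,-0.015],0],[-1,[0,0,-0.02],0],[-1,[0,0,0],0]])

```text
clock: 23.25
position: [503.6, 188.4, 150.0]
ee_rot: [-0.613, 0.79, 0.0, -0.0]
contact_force: [0.2, 1.9, 0.3]
gripper_width: 8.9
```

```bash
python3 - <<'E'
from h import *
to(503.6,188.4,204)
E
```

```text
pos [503.63 188.44 150.03] A -104.35 j [ 0.66   0.286 -0.288 -0.    -0.997 -0.91 ] F [0.22 1.95 0.28] M [ 0.65  -0.259 -0.046] w 8.88 t 23.25
shift mm [ 5.000e-02  2.000e-02 -5.397e+01] units [ 2.000e-04  1.000e-04 -1.799e-01] turn units None
```

Request:
drive_tool(increments=[[-1,[0,0,-0.025],0],[-1,[0,0,-0.03],0],[-1,[0,0,-0.04],0],[-1,[0,0,-0.06],0],[-1,[0,0,-0.06],0],[-1,[0,0,0],-0.0478],[-1,[0,0,0],-0.0478],[-1,[0,0,0],0]])

```text
clock: 24.25
position: [503.6, 188.1, 214.3]
ee_rot: [-0.685, 0.728, -0.0, -0.001]
contact_force: [0.9, 0.9, -1.0]
gripper_width: 9.2
```

```bash
python3 - <<'E'
from h import *
to(431.2,-195.4,204)
cv2.imwrite("pics/side10.png",get_image("side")[:,:,::-1])
b=cv2.imread("pics/side10.png")
cv2.imwrite("pics/z19.png",cv2.resize(b[60:220,270:450],None,fx=3.5,fy=3.5,interpolation=cv2.INTER_CUBIC))
E
```

```text
pos [503.56 188.09 214.35] A -93.46 j [ 0.659  0.23  -0.192  0.    -1.15  -0.72 ] F [ 0.85  0.87 -1.01] M [ 0.007  0.007 -0.029] w 9.19 t 24.25
shift mm [387.16  49.06  10.35] units [1.2905 0.1635 0.0345] turn units None
```

View pics/z19.png

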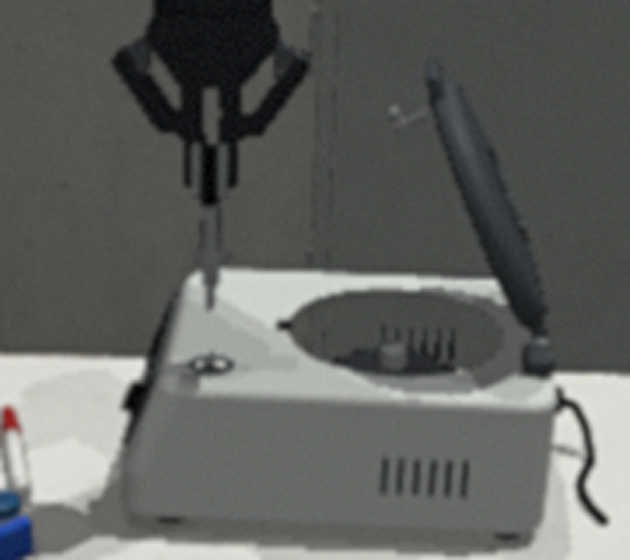

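Request:
drive_tool(increments=[[-1,[0.08,0.01,0],0],[-1,[0.129,0.0164,0],0],[-1,[0.129,0.0164,0],0],[-1,[0.129,0.0164,0],0],[-1,[0.129,0.0164,0],0],[-1,[0.129,0.0164,0],0],[-1,[0.129,0.0164,0],0],[-1,[0.129,0.0164,0],0],[-1,[0.129,0.0164,0],0],[-1,[0.12,0.0155,0],0],[-1,[0.0585,0.0068,0],0],[-1,[0,0,0],0]])

```text
clock: 25.8
position: [430.7, -196.3, 213.9]
ee_rot: [-0.685, 0.729, 0.0, -0.0]
contact_force: [-0.9, 0.8, -1.7]
gripper_width: 8.9
```

```bash
python3 - <<'E'
from h import *
to(431.0,-195.4,120)
E
```

```text
pos [ 430.75 -196.26  213.85] A -93.61 j [-0.083  0.118 -0.334  0.    -1.119  0.02 ] F [-0.87  0.77 -1.65] M [-0.03  -0.032 -0.017] w 8.89 t 25.8
shift mm [-0.88 -0.2  93.85] units [-0.0029 -0.0007  0.3128] turn units None
```

Request:
drive_tool(increments=[[-1,[-0.0025,-0.0007,0.09],0],[-1,[0,0,0.1],0],[-1,[0,0,0.1],0],[-1,[0,0,0.06],0],[-1,[0,0,0],0],[-1,[0,0,0],0]])

```text
clock: 26.55
position: [433.0, -194.1, 109.8]
ee_rot: [-0.686, 0.728, -0.001, 0.0]
contact_force: [-0.1, -0.1, -0.3]
gripper_width: 9.1
```

```bash
python3 - <<'E'
from h import *
to(431.0,-195.4,92)
cv2.imwrite("pics/side11.png",get_image("side")[:,:,::-1])
b=cv2.imread("pics/side11.png")
cv2.imwrite("pics/z20.png",cv2.resize(b[220:310,230:320],None,fx=6,fy=6,interpolation=cv2.INTER_CUBIC))
E
```

```text
pos [ 433.02 -194.07  109.78] A -93.36 j [-0.078  0.23  -0.489  0.    -0.851  0.019] F [-0.07 -0.11 -0.35] M [ 0.043 -0.044  0.025] w 9.09 t 26.55
shift mm [ 1.44  1.93 17.78] units [0.0048 0.0064 0.0593] turn units None
```

View pics/z20.png

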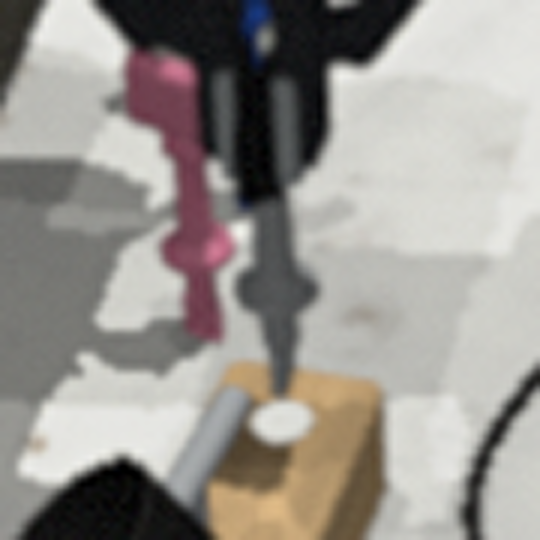

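```bash
python3 - <<'E'
from h import *
np.set_printoptions(precision=2,suppress=True)
b=cv2.imread("pics/side11.png").astype(float)
r=b[280:300,265:290];m=(r.min(2)>150).astype(np.uint8)
n,l,s,c=cv2.connectedComponentsWithStats(m)
print(s,c)
for i in range(1,n):
    if s[i][4]>15: print(c[i]+[265,280],atz("side",[c[i]+[265,280]],42))
print(proj("side",[[433,-194.1,55.4],[431,-195.4,42],[431,-195.4,55]]))
E
```

```text
[[  0   0  25  20 381]
 [  0   0   5  15  40]
 [ 15   0  10   3  22]
 [  7   7  10   7  57]] [[12.7  10.31]
 [ 1.35  6.28]
 [20.18  0.68]
 [11.61  9.75]]
[266.35 286.27] [[ 411.8  -184.61   42.  ]]
[285.18 280.68] [[ 444.27 -165.63   42.  ]]
[276.61 289.75] [[ 432.34 -192.73   42.  ]]
[[276.46 284.61]
 [275.66 290.67]
 [275.27 285.19]]
```

Request:
drive_tool(increments=[[-1,[0.0047,0.0045,0.015],0],[-1,[0,0,0.015],0],[-1,[0,0,0.0],0],[-1,[0,0,0],0]])

```text
clock: 27.1
position: [431.0, -195.5, 99.8]
ee_rot: [-0.686, 0.728, -0.0, -0.0]
contact_force: [-0.7, 0.1, -1.1]
gripper_width: 9.2
```

```bash
python3 - <<'E'
from h import *
to(431.6,-195.4,92)
E
```

```text
pos [ 431.04 -195.49   99.85] A -93.39 j [-0.081  0.242 -0.503  0.    -0.826  0.022] F [-0.7   0.13 -1.08] M [ 0.022  0.002 -0.01 ] w 9.25 t 27.1
shift mm [-0.12 -0.56  7.85] units [-0.0004 -0.0019  0.0262] turn units None
```

Request:
drive_tool(increments=[[-1,[0,-0.001,0.008],0],[-1,[0,0,0.008],0],[-1,[0,0,0.006],0],[-1,[0,0,0],0]])

```text
clock: 27.6
position: [431.1, -195.4, 93.0]
ee_rot: [-0.686, 0.728, 0.0, -0.0]
contact_force: [0.2, 0.4, -0.5]
gripper_width: 9.1
```

```bash
python3 - <<'E'
from h import *
to(431.5,-195.4,92)
E
```

```text
pos [ 431.13 -195.43   93.  ] A -93.39 j [-0.081  0.252 -0.511 -0.    -0.809  0.022] F [ 0.18  0.44 -0.52] M [-0.002  0.018  0.007] w 9.11 t 27.6
shift mm [-0.06 -0.37  1.  ] units [-0.0002 -0.0012  0.0033] turn units None
```

Foot is 3 mm inside the block's hole without contact; continue to the seat (expected about z 61.4).

Request:
drive_tool(increments=[[-1,[0,0,0.015],0],[-1,[0,0,0.02],0],[-1,[0,0,0.02],0],[-1,[0,0,0.02],0],[-1,[0,0,0.015],0],[-1,[0,0,0],0]])

```text
clock: 28.35
position: [431.0, -195.4, 65.8]
ee_rot: [-0.686, 0.728, 0.0, -0.0]
contact_force: [-0.4, 0.3, -0.9]
gripper_width: 9.3
```

```bash
python3 - <<'E'
from h import *
to(431.5,-195.4,61.6)
E
```

```text
pos [ 430.97 -195.42   65.77] A -93.4 j [-0.081  0.292 -0.543 -0.    -0.738  0.022] F [-0.43  0.34 -0.86] M [ 0.042 -0.022 -0.014] w 9.34 t 28.35
shift mm [-0.06 -0.52  4.17] units [-0.0002 -0.0017  0.0139] turn units None
```

Request:
drive_tool(increments=[[-1,[0,0,0.006],0],[-1,[0,0,0.005],0],[-1,[0,0,0.002],0],[-1,[0,0,0],0]])

```text
clock: 28.85
position: [431.3, -195.5, 62.3]
ee_rot: [-0.686, 0.728, -0.0, 0.0]
contact_force: [-0.5, -0.2, -0.7]
gripper_width: 8.9
```

```bash
python3 - <<'E'
from h import *
to(431.5,-195.4,61.4)
E
```

```text
pos [ 431.26 -195.46   62.34] A -93.39 j [-0.081  0.297 -0.547 -0.    -0.727  0.022] F [-0.54 -0.19 -0.72] M [0.011 0.011 0.024] w 8.92 t 28.85
shift mm [-0.07 -0.23  0.94] units [-0.0002 -0.0008  0.0031] turn units None
```

Request:
drive_tool(increments=[[-1,[0,0,0.002],0],[-1,[0,0,0.002],0],[-1,[0,0,0],0]])

```text
clock: 29.22
position: [431.4, -195.5, 61.5]
ee_rot: [-0.686, 0.728, -0.0, 0.0]
contact_force: [-0.0, 0.8, 2.8]
gripper_width: 9.2
```

Seated (force rising at the same height as at pick-up). Release slowly, then rise.

Request:
drive_tool(increments=[[-0.7,[0,0,0],0],[-0.6,[0,0,0],0],[-0.4,[0,0,0],0],[0,[0,0,0],0],[0.5,[0,0,0],0],[1,[0,0,0],0],[1,[0,0,0],0],[1,[0,0,0],0],[1,[0,0,0],0]])

```text
clock: 30.35
position: [431.3, -195.5, 61.1]
ee_rot: [-0.686, 0.728, -0.0, 0.0]
contact_force: [-0.7, 0.0, -0.1]
gripper_width: 85.1
```

```bash
python3 - <<'E'
from h import *
to(431.5,-195.4,61.4)
cv2.imwrite("pics/side12.png",get_image("side")[:,:,::-1])
b=cv2.imread("pics/side12.png")
cv2.imwrite("pics/z21.png",cv2.resize(b[200:310,215:335],None,fx=5,fy=5,interpolation=cv2.INTER_CUBIC))
E
```

```text
pos [ 431.28 -195.46   61.15] A -93.39 j [-0.081  0.299 -0.548  0.    -0.724  0.022] F [-0.72  0.02 -0.08] M [0.004 0.043 0.004] w 85.11 t 30.35
shift mm [-0.07 -0.22 -0.25] units [-0.0002 -0.0007 -0.0008] turn units None
```

View pics/z21.png

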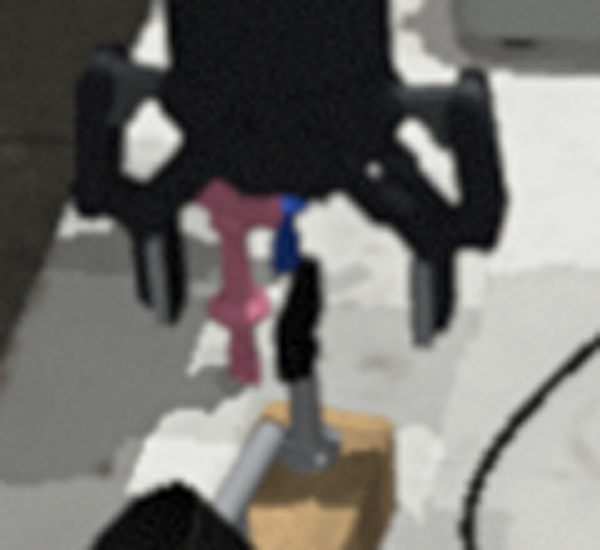

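Key upright in its hole, fingers clear. Rise and swing away for a clear look.

Request:
drive_tool(increments=[[1,[0,0,-0.04],0],[1,[0,0,-0.08],0],[1,[0,0,-0.12],0],[1,[0,0,-0.15],0],[1,[0,0,-0.1],0],[1,[0.12,0.08,0],0],[1,[0.14,0.1,0],0],[1,[0.14,0.1,0],0],[1,[0.14,0.1,0],0],[1,[0.14,0.1,0],0],[1,[0.1,0.08,0],0],[1,[0.1,0.08,0],0],[1,[0,0,0],0],[1,[0,0,0],0]])

```text
clock: 32.15
position: [224.0, -447.5, 208.6]
ee_rot: [-0.686, 0.728, -0.0, 0.0]
contact_force: [-1.0, 0.6, 0.5]
gripper_width: 85.5
```

```bash
python3 - <<'E'
from fit import *
to(431.5,-195.4,61.4)
for n in("top","side"): cv2.imwrite(f"pics/{n}13.png",get_image(n)[:,:,::-1])
a=cv2.imread("pics/top13.png");b=cv2.imread("pics/side13.png")
cv2.imwrite("pics/z22.png",cv2.resize(a[215:270,375:455],None,fx=8,fy=8,interpolation=cv2.INTER_CUBIC))
I={"top":(a.astype(float).max(2),(388,229,30,13),43,85)}
print(fitwing(I,(431,-195,np.radians(86)),names=("top",)))
E
```

```text
pos [ 223.99 -447.47  208.6 ] A -93.41 j [-0.782  0.169 -0.286 -0.    -1.115  0.722] F [-0.99  0.58  0.46] M [0.029 0.009 0.032] w 85.49 t 32.15
shift mm [-263.97 -192.14  147.2 ] units [-0.8799 -0.6405  0.4907] turn units None
(array([ 430.02263093, -195.26575764,   89.16391887]), np.float64(12.573777679822035))
```

View pics/top13.png

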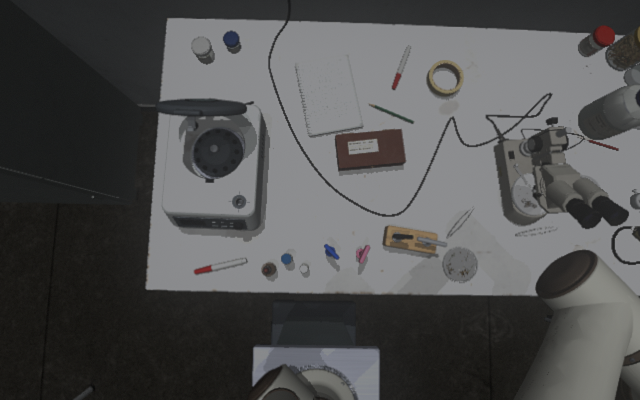

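View pics/side13.png

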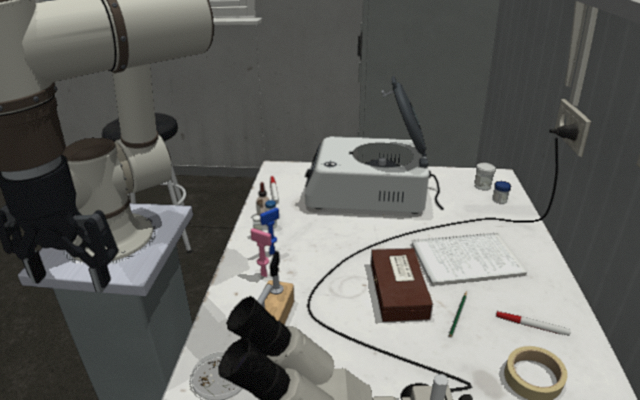

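View pics/z22.png

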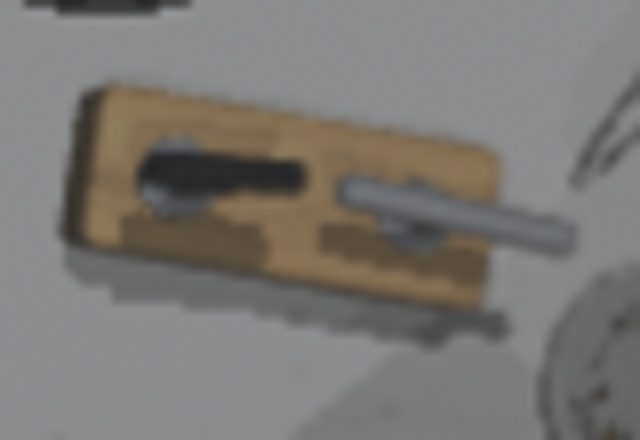

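The lid stands open, at (410,115) in the side view. The release key is upright in its own hole, at (275,275) in the side view, and it fits within about 1 mm of the start. The rotor key has not moved and the arm is clear, so I am handing in.

```bash
python3 -c "
from bench import *
print(job_done()); print(read_state()['clock'])"
```

```text
the job is handed in; nothing more can be done
None
the job is handed in; nothing more can be done
```

The lid is unlocked and open, and the release key is back in its own hole in the block. I handed the job in just after 32 s of the 69 s allowed; the hand-in reports no verdict.

**What I did:** I gripped the black-winged key and entered the release hole. I pressed with 4–5 N while turning clockwise, and the key found the slot about 32–38° from fore-and-aft. It went home with about 5 N of push, and I turned it on to about 106°. The lid sprang up, I lifted the key out and set it back in the block.

**Last checks:**
- **Lid:** it stands fully open in both pictures; I did not measure its height in mm.
- **Release key:** it is upright, and the top-view fit puts it about 1 mm from where it started.
- **Rotor key:** it looks unmoved in the last top picture.
- **Robot:** it is clear of everything, and the highest force I read at the machine was about 5 N (read between moves).

**What disagreed:**
- **Missed grasp:** the first close caught nothing. The pictures showed the hand about 33 mm higher than its reported height implied, so I gripped lower and worked from relative heights. Those matched the expected contacts to about 0.5 mm.
- **Wing fit:** the side-camera fit was 2–4 mm and about 6° off the top-camera fit, so I relied on the top view and the block's outline.

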